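# Feed a slat into the drilling jig and clamp it with the carriage knob

### The job

Lay the loose wooden slat flat in the channel of the drilling jig, between the carriage's spring pad and the bridge with the two drill bushings, and let go of it. Then turn the knob on the carriage clockwise, going along with the carriage as it travels, so that the pad pushes the slat under the bridge up against the end stop and clamps it there with the pad's springs pressed in about halfway; never press the pad solid, do not push the slat in by hand, and move the carriage only by its knob. Let go and leave the slat clamped, and leave the other things on the bench alone.

Things in the scene. Friction and masses are not known exactly. Their poses are not given: they have to be found in the camera images.
- slat_center (a point): centre of the loose slat, a plain pine batten 130 long (its x) x 45 wide (y) x 28 mm high (z), about 60 to 120 g; it starts lying flat on the bench to one side of the jig
- lay_spot (a point): the spot on the jig's bed (30 mm above the bench) over which the slat's middle is to be laid. Its x is the feed direction, along the channel; y across, z up. The channel is 50 mm wide between two wooden side fences, 10 mm high above the bed, from x = -40 to 110 mm. The jig is fixed to the bench
- bridge_mid (a point): middle of the underside of the steel drill bridge, 78 mm ahead of lay_spot and 36 mm above the bed. The bar is 16 mm along the feed and 12 mm high, its posts at 50 mm to either side. Behind it is the end stop, a 40 mm wide, 26 mm high aluminium angle set by hand: its face is 87 to 100 mm ahead of lay_spot, not measured: find it by feel
- carriage: the grey carriage, 64 x 60 x 30 mm high, sliding on a rail along the feed (its x), 60 mm at most; origin on the knob's axis at bed height. On its front the spring pad, 36 wide, 20 mm high, middle 14 mm above the bed, set by hand on studs: its face is 7 to 13 mm behind a slat laid over lay_spot, not measured. It gives 3.5 mm before solid, 6 N per mm: about 10 N at half, 21 N solid
- knob_grip (a point): on the vertical axis of the carriage's knob, half-way up it. Round, fluted, black, 42 mm across, 26 mm high, its foot 8 mm above the carriage's top. Pinion on a rack: turned clockwise (from above) it drives carriage and knob forward (this point's x) 12 mm per rad, with about 0.28 N m of drag (either way at rest), which also holds the carriage when let go. Each N on the pad adds 0.012 N m
- block: a rough wooden pallet block, 100 x 78 x 60 mm high, beside the jig (it and the slat swap sides). To be left alone
- glue: a glue bottle, 60 mm across and 170 mm tall, beyond the jig. To be left alone
- tin: an open steel tin, 80 mm across and 70 mm tall, beyond the jig. To be left alone
- hammer: a hammer, 280 mm long, lying beyond the jig. To be left alone
- tape: a tape measure, 66 x 34 x 62 mm high, standing between the robot and the jig. To be left alone
- square: a try square, 150 x 115 mm, 18 mm high, lying between the robot and the jig. To be left alone
- pencil: a flat carpenter's pencil, 170 mm long, 7 mm high, lying between the robot and the jig. To be left alone
Mind the look-alikes: they are no part of the job. Leave any purple look-alike of the part that bears slat_center alone.

How it is judged:
On the way:
1. the slat lies flat in the channel between the pad and the bridge, let go (x of slat_center in the frame of lay_spot between -0.014 and 0.008 m and y of slat_center in the frame of lay_spot between -0.005 and 0.005 m and z of slat_center in the frame of lay_spot between 0.011 and 0.017 m and contact force between the fingers and slat below 0.3 N), for 0.2 s.
At the end, for the whole second after the job is handed in: the slat lies flat and straight in the channel, its front end under and past the bridge against the end stop, still, and the carriage's pad clamps it with 5 to 16 N (springs 0.8 to 2.7 mm in, of 3.5) (contact force between carriage and slat between 5 and 16 N and x of slat_center in the frame of lay_spot between 0.018 and 0.04 m and y of slat_center in the frame of lay_spot between -0.005 and 0.005 m and z of slat_center in the frame of lay_spot between 0.011 and 0.017 m and angle between the x axis of slat_center and the x axis of lay_spot, either way round below 0.06 rad and linear speed of slat below 0.01 m/s and linear speed of carriage below 0.005 m/s); the robot touches nothing.
It fails at once if the pad is pressed solid (over 19.5 N on the slat) (contact force between carriage and slat above 19.5 N).
It fails at once if the robot pushes the slat in under the bridge instead of the pad (x of slat_center in the frame of lay_spot between 0.012 and 0.05 m and y of slat_center in the frame of lay_spot between -0.01 and 0.01 m and z of slat_center in the frame of lay_spot between 0.01 and 0.018 m and contact force between the fingers and slat above 0.5 N).
It fails at once if the robot pushes on the carriage's block instead of its knob (contact force between any of the fingers, the arm and carriage_c0 above 8 N).
It fails at once if another thing on the bench is moved by over 20 mm (distance of any of block, glue, tin, hammer, tape, square, pencil from where it was at the start of the episode above 0.02 m).
It also fails if it takes over 72 s, if anything falls off the work surface, if the arm or the gripper's body presses on something with over 40 N, if the wrist force passes 120 N, or if a joint passes its speed limit or range.

### The arm

A 6-joint arm with a two-finger parallel gripper is mounted at the origin on the work surface. World frame = base frame: x ahead of the robot, y to its left, z up, the work surface at z = 0. Lengths are in m, angles in rad, forces in N, time in s.
With the tool pointing down it reaches from about 0.25 to 0.725 m from the base axis. Payload 4 kg.
Tool frame: the origin (TCP) lies midway between the tips of the shut fingers; the grasp point (between the pads) lies 19 mm behind it; z points along the fingers, y is the line along which they close (so a half turn about z gives the same grasp; the last joint's range is limited). The gripper opens to 85 mm and grips with 20 to 120 N. Pads are 22 mm wide; open, the fingers measure 114 mm over their backs; the gripper's body (76 mm by 85 mm) begins 54 mm behind the grasp point. The pads swing forward as they close: fully open they stand 13 mm farther back than shut.
Start: joints at [1.151, 0.241, 0.005, 1.335, 0, 1.571], TCP at [0.204, 0.457, 0.198] pointing down, gripper open.
Joint ranges: [-2.72, 2.72], [-1.05, 1.87], [-1.09, 1.28], [-1.99, 2.15], [-1.42, 1.44], [-3.14, 3.14]. Speed limits (rad/s): [2.79, 2.79, 3.14, 3.14, 3.14, 3.14].

### API

Orientations are given as a unit quaternion [x, y, z, w].
In Python, from workcell import bot gives the robot as it stands.
- The arm moves only by the tool move_arm, never from a script. Its argument "motion" is a list of rows, each an object of numbers: "x", "y", "z": the shift along the tool's x, y, z in cm; "yaw": the turn about the tool's z in degrees. A call has 1 to 20 rows; each row is the pose to reach, as a shift and turn from the pose commanded when the call began, along the tool's axes at that moment; what a row does not reach only later rows make up. A row lasts 1/8 s, in which the tool goes at most 62.5 mm and 10.7 degrees, less where a joint would pass 70% of its speed; a pose out of reach is approached as far as the arm can. A call with a gripper value outside its range is refused whole. "gripper" is the opening, from -1 (shut) to 1 (fully open), set as the call begins (left out, the last holds). The fingers move at their own pace and stop on an object; the grip force is fixed at half the most. Time passes only in rows, so rows that repeat a pose let the fingers close. It gives the time, the measured TCP pose, the force, the opening and the grip force at its end, in the units of the state.
- bot.get_obs(): the state, without advancing time (a new reading comes with each control period).
- bot.camera(name): name is "side" or "top"; returns the picture (480x640x3 uint8, blue, green, red); there is no depth.
- bot.camera_model(name): a dict with "K" (3x3 intrinsics, pixels), "dist" ([k1, k2, p1, p2, k3] as OpenCV has them; the pictures are not rectified), "world_from_camera" (4x4, takes a point from camera to world coordinates). Camera axes: x right, y down, z forward; pixel columns grow to the right and rows downward; lengths in m; the calibration is good to about 2 mm. A picture is of the moment at which its call begins. camera_model takes no time and is no camera call.
- bot.job_done(): hands the job in; it is judged then, once.
Trained networks look in the newest picture that a camera, given by its name, has taken for a name from the list of things; names that differ only in an ending like _2 or _b are one class to them, and where a whole thing is asked for, a point or a joint stands for the part that bears it (a point fixed in the world has none). Each returns a list of dicts, best first, with "score" (0 to 1); they miss things now and then, are a little off and sometimes report something else, mostly with a low value. They report only what shows in the picture. A call takes as long as a camera call. They do not tell look-alikes from the thing itself.
- bot.cut_out(camera, name): "mask" (480x640 bool, what is visible of it) and "centre" ([row, column] in pixels, amid what is visible of it).
The state is a dict: "clock": time; "joint_pos": joint angles; "joint_vel": joint speeds; "tau": joint torques, N m; "eef_pos": TCP position; "tool_rot": TCP orientation; "ft_force": force on the tool from outside, world axes, zero at the start; "ft_torque": the same for the moment, N m; "grip_width": finger opening in m; "grasp_force": force on a finger pad.
Only numpy, scipy, OpenCV 4.12 (cv2) and the standard library are available. Lean on these libraries where they do the work, as an engineer would, in place of code of your own. Each camera call takes 0.05 s, during which the arm holds its last target. There are 200 camera calls.

## Working session

There is one attempt and no reset: what is moved stays moved. The work goes in short steps, Python scripts to look and compute and a tool call to move; the robot and the scene stay as the last step left them, time stands still between calls to the robot, and variables do not carry over. Pictures are saved under pics/ and viewed, at most 10 in all, crops included, and the job is handed in when it is done.

Besides the shell and the picture viewer there is one more tool, called after "Emit:" in YAML: its name, and indented under it one key for each argument. move_arm: Moves the arm, as the interface text tells. Its arguments: {"type":"object","properties":{"motion":{"type":"array"},"gripper":{"type":"number"}},"required":["motion"]}

```bash
mkdir -p pics
cat > h.py <<'E'
import numpy as np, cv2
from workcell import bot
def ray(cam,px):
    m=bot.camera_model(cam);K=np.array(m["K"]);T=np.array(m["world_from_camera"])
    p=cv2.undistortPoints(np.array(px,float).reshape(-1,1,2),K,np.array(m["dist"],float)).reshape(-1,2)
    d=np.c_[p,np.ones(len(p))]@T[:3,:3].T
    return T[:3,3],d
def onz(cam,px,z):
    o,d=ray(cam,px); return o+d*((z-o[2])/d[:,2])[:,None]
def proj(cam,P):
    m=bot.camera_model(cam);T=np.linalg.inv(np.array(m["world_from_camera"]))
    r,_=cv2.Rodrigues(T[:3,:3]);return cv2.projectPoints(np.array(P,float).reshape(-1,1,3),r,T[:3,3],np.array(m["K"]),np.array(m["dist"],float))[0].reshape(-1,2)
E
python3 - <<'E'
from h import *
for c in("top","side"):
    im=bot.camera(c);cv2.imwrite(f"pics/{c}0.png",im)
    print(c,np.round(np.array(bot.camera_model(c)["world_from_camera"]),3).tolist())
    for n in("slat_center","carriage","knob_grip","lay_spot","bridge_mid","block"):
        for r in bot.cut_out(c,n)[:3]:
            row,col=r["centre"];q=cv2.minAreaRect(np.argwhere(r["mask"])[:,::-1].astype(np.float32)) if r["mask"].any() else None
            print(n,round(r["score"],2),[round(col),round(row)],np.round(cv2.boxPoints(q)).tolist() if q else None)
print(bot.get_obs())
E
```

```text
top [[-0.016, -0.998, 0.055, 0.504], [-1.0, 0.017, 0.022, -0.092], [-0.023, -0.054, -0.998, 1.405], [0.0, 0.0, 0.0, 1.0]]
slat_center 0.97 [518, 311] [[497.0, 290.0], [518.0, 283.0], [535.0, 337.0], [514.0, 343.0]]
slat_center 0.85 [450, 291] [[432.0, 317.0], [445.0, 263.0], [466.0, 268.0], [453.0, 322.0]]
slat_center 0.43 [370, 254] [[345.0, 267.0], [347.0, 241.0], [387.0, 243.0], [386.0, 270.0]]
carriage 0.8 [369, 257] [[344.0, 267.0], [346.0, 241.0], [388.0, 243.0], [386.0, 270.0]]
knob_grip 0.91 [369, 254] [[346.0, 242.0], [386.0, 242.0], [386.0, 269.0], [346.0, 269.0]]
lay_spot 0.75 [331, 249] [[250.0, 275.0], [254.0, 218.0], [402.0, 229.0], [398.0, 286.0]]
lay_spot 0.23 [449, 292] [[433.0, 316.0], [446.0, 263.0], [465.0, 268.0], [452.0, 321.0]]
bridge_mid 0.71 [328, 254] [[249.0, 276.0], [254.0, 217.0], [404.0, 229.0], [399.0, 288.0]]
block 0.77 [159, 285] [[136.0, 265.0], [176.0, 262.0], [179.0, 305.0], [139.0, 307.0]]
side [[0.845, -0.296, 0.445, 0.076], [-0.535, -0.45, 0.715, -0.845], [-0.011, -0.842, -0.539, 0.667], [0.0, 0.0, 0.0, 1.0]]
slat_center 0.85 [386, 450] [[337.0,
[... 705 characters left out ...]
pos': array([ 1.15099263e+00,  2.40581677e-01,  4.97783461e-03,  1.33522380e+00,
       -2.84972853e-05,  1.57079595e+00]), 'joint_vel': array([ 4.02630424e-04, -9.30006623e-04, -1.63064683e-03, -4.61485313e-05,
       -3.15052162e-05, -1.41534920e-03]), 'tau': array([-8.30826480e-05, -3.72078824e+01,  2.52641559e+01,  9.59028112e-04,
       -1.30238091e-04,  3.89679585e-06]), 'eef_pos': array([0.20379046, 0.45656058, 0.19760715]), 'tool_rot': array([ 2.08363716e-01,  9.78051410e-01, -1.82847501e-05,  1.06730159e-05]), 'ft_force': array([-0.21636911,  0.12753922, -0.39933975]), 'ft_torque': array([ 0.02858006, -0.01688861,  0.0353872 ]), 'grasp_force': 0.0, 'grip_width': 0.08516625419868351}
```

Run:
```python
import cv2
a=cv2.imread("pics/top0.png")[190:370,230:560];cv2.imwrite("pics/t1.png",cv2.resize(a,(792,432),interpolation=cv2.INTER_CUBIC))
a=cv2.imread("pics/side0.png")[180:520,220:460];cv2.imwrite("pics/s1.png",cv2.resize(a,None,fx=2.3,fy=2.3,interpolation=cv2.INTER_CUBIC)[:600])
```

```text
(no output)
```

View pics/t1.png

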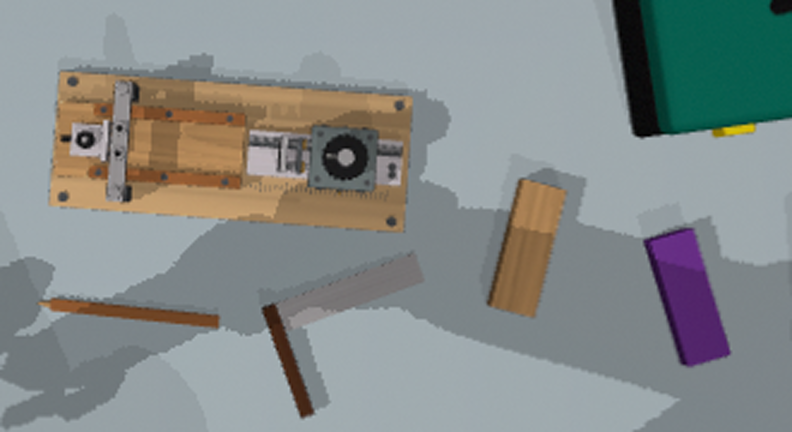

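View pics/s1.png

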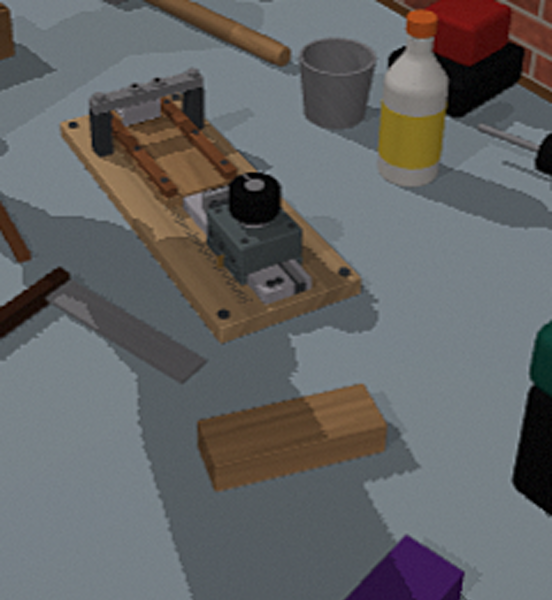

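The top picture shows the jig feeding to the left (world +y). The bridge is at about (281,249) and the knob at (373,255). The pine slat is at (449,292), and the purple decoy is at (518,311) and stays untouched. Next I'll zoom in to measure the jig.

Run:
```python
import cv2
a=cv2.imread("pics/top0.png")[212:292,248:408];cv2.imwrite("pics/t2.png",cv2.resize(a,None,fx=5,fy=5,interpolation=cv2.INTER_CUBIC))
a=cv2.imread("pics/side0.png")[206:326,240:380];cv2.imwrite("pics/s2.png",cv2.resize(a,None,fx=5,fy=5,interpolation=cv2.INTER_CUBIC))
```

```text
(no output)
```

View pics/t2.png

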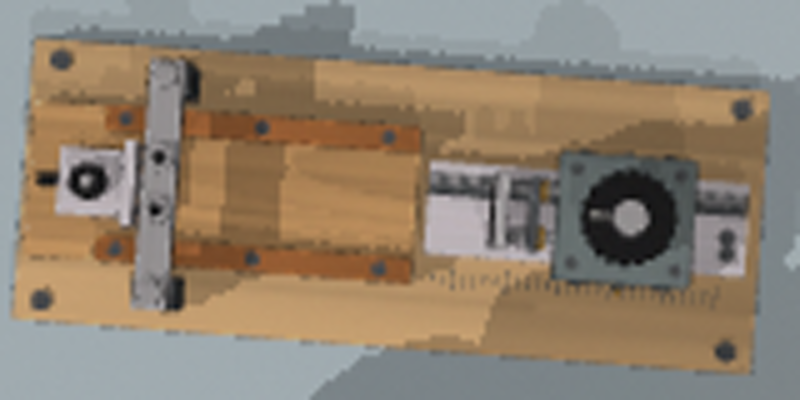

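View pics/s2.png

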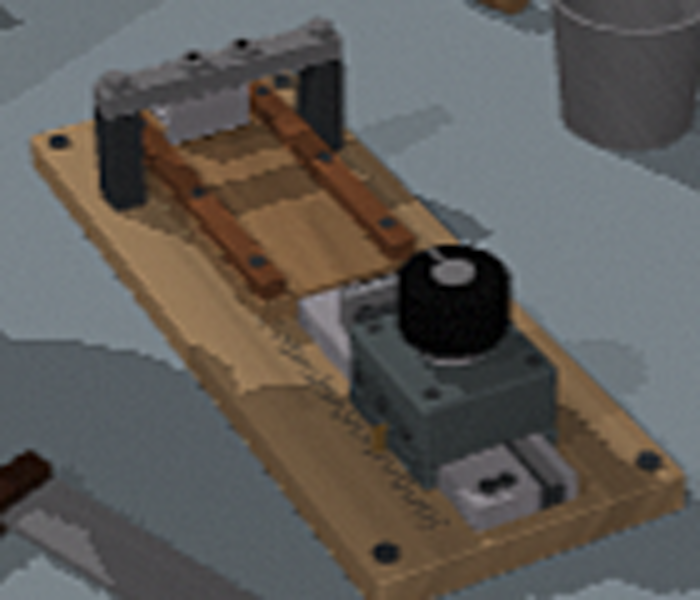

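```bash
cat > fit.py <<'E'
from h import *
from scipy.optimize import least_squares,minimize
U=lambda u,off:((np.array(u,float)+.5)/5-.5+np.array(off))
top=U([(420,152),(411,258),(156.5,183.5),(159.5,183.5),(631,217),(35,38),(768,92),(752,373),(13,318)],(248,212))
side=U([(283,282),(388,246),(217.5,50.5),(455,271),(35,140),(685,470),(375,580)],(240,206))
def W(p,P):
    x,y,t=p[:3];c,s=np.cos(t),np.sin(t);P=np.array(P,float)
    return np.c_[x+c*P[:,0]-s*P[:,1],y+s*P[:,0]+c*P[:,1],P[:,2]]
def f(p,full=False):
    xc,w,l0,l1=p[3:7];k=[-.04,-.025,.04]
    A=[k,[-.04,.025,.04],[.078,0,.078],[.078,0,.078],[xc,0,.094],[l1,-w,.03],[l0,-w,.03],[l0,w,.03],[l1,w,.03]]
    B=[[-.04,.025,.04],k,[.078,0,.078],[xc,0,.094],[l1,w,.03],[l0,-w,.03],[l0,w,.03]]
    return np.r_[proj("top",W(p,A))-top,proj("side",W(p,B))-side].ravel()
s=least_squares(f,[.5,0,1.57,-.11,.07,-.17,.15],loss="soft_l1",x_scale=[.01]*7)
print("jig",np.round(s.x,4));print(np.round(s.fun.reshape(-1,2),1).tolist())
for c in("top","side"):bot.camera(c)
ms={}
for c,t in(("top",(450,291)),("side",(346,371))):
    r=min(bot.cut_out(c,"slat_center"),key=lambda r:np.hypot(r["centre"][1]-t[0],r["centre"][0]-t[1]));ms[c]=r["mask"]
box=np.array([[a,b,z] for a in(-.065,.065) for b in(-.0225,.0225) for z in(0,.028)])
def g(p,cs=("top","side")):
    e=0
    for c in cs:
        h=cv2.convexHull(proj(c,W(p,box)).astype(np.float32))
        im=np.zeros((480,640),np.uint8);cv2.fillConvexPoly(im,np.round(h*64).astype(np.int32),255,cv2.LINE_AA,6)
        e+=np.abs(im/255.-ms[c]).sum()/ms[c].sum()
    return e
o=onz("top",[(450,291)],.014)[0]
for cs in(("top","side"),("top",),("side",)):
    b=min((minimize(g,[o[0],o[1],t],args=(cs,),method="Nelder-Mead",options=dict(initial_simplex=np.array([[o[0],o[1],t],[o[0]+.01,o[1],t],[o[0],o[1]+.01,t],[o[0],o[1],t+.15]]))) for t in(-.4,-.2,0,.2,.4)),key=lambda r:r.fun)
    print("slat",cs,np.round(b.x,4),round(b.fun,3))
E
python3 fit.py
```

```text
jig [ 0.5541 -0.0339  1.4779 -0.1384  0.0668 -0.2054  0.1465]
[[-0.0, 0.1], [0.2, 0.0], [0.4, -0.1], [-0.2, -0.1], [0.1, 0.1], [0.6, -0.2], [1.2, 0.0], [0.5, 0.1], [0.3, -0.4], [-0.2, -1.1], [0.1, -0.2], [-0.4, 1.4], [-0.9, 0.6], [-1.4, -5.0], [-0.0, -3.6], [0.4, -4.0]]
slat ('top', 'side') [ 0.451  -0.3529 -0.2793] 0.263
slat ('top',) [ 0.4509 -0.3529 -0.2908] 0.111
slat ('side',) [ 0.4529 -0.3528 -0.2469] 0.145
```

Jig fit: lay_spot is near (0.554, -0.034) with heading 1.478. The slat is near (0.451, -0.353), axis at about -0.28. I'll go above the slat.

Emit:
move_arm:
  motion:
    - {"x": -55.6,"y": -63.8,"z": 0,"yaw": -7.7}
    - {"x": -55.6,"y": -63.8,"z": 0,"yaw": -7.7}
    - {"x": -55.6,"y": -63.8,"z": 0,"yaw": -7.7}
    - {"x": -55.6,"y": -63.8,"z": 0,"yaw": -7.7}
    - {"x": -55.6,"y": -63.8,"z": 0,"yaw": -7.7}
    - {"x": -55.6,"y": -63.8,"z": 0,"yaw": -7.7}
    - {"x": -55.6,"y": -63.8,"z": 0,"yaw": -7.7}
    - {"x": -55.6,"y": -63.8,"z": 0,"yaw": -7.7}
    - {"x": -55.6,"y": -63.8,"z": 0,"yaw": -7.7}
    - {"x": -55.6,"y": -63.8,"z": 0,"yaw": -7.7}
    - {"x": -55.6,"y": -63.8,"z": 0,"yaw": -7.7}
    - {"x": -55.6,"y": -63.8,"z": 0,"yaw": -7.7}
    - {"x": -55.6,"y": -63.8,"z": 0,"yaw": -7.7}
    - {"x": -55.6,"y": -63.8,"z": 0,"yaw": -7.7}
    - {"x": -55.6,"y": -63.8,"z": 9,"yaw": -7.7}
    - {"x": -55.6,"y": -63.8,"z": 11,"yaw": -7.7}
    - {"x": -55.6,"y": -63.8,"z": 12,"yaw": -7.7}
    - {"x": -55.6,"y": -63.8,"z": 12,"yaw": -7.7}
  gripper: 1

```text
clock: 3.15
eef_pos: [0.4517, -0.3527, 0.0781]
tool_rot: [0.142, 0.99, 0.0, -0.0]
ft_force: [-0.6, 0.0, -0.1]
grip_width: 0.085
grasp_force: 0.0
```

Emit:
move_arm:
  motion:
    - {"z": 3}
    - {"z": 5}
    - {"z": 6.4}
    - {"z": 6.8}
    - {"z": 6.8}

```text
invalid input at $.motion[0]: expected keys x, y, z, yaw
```

Emit:
move_arm:
  motion:
    - {"z": 0}
    - {"z": 0}
    - {"z": 0}
    - {"z": 0}
    - {"z": 0}
    - {"z": 0}
    - {"z": 0}
    - {"z": 0}
  gripper: -1

```text
invalid input at $.motion[0]: expected keys x, y, z, yaw
```

Emit:
move_arm:
  motion:
    - {"z": -2}
    - {"z": -5}
    - {"z": -9}
    - {"z": -12}
    - {"z": -12}

```text
invalid input at $.motion[0]: expected keys x, y, z, yaw
```

Run:
```python
import cv2
from h import *
o=bot.get_obs();print(o["eef_pos"],o["tool_rot"],o["joint_pos"],o["grip_width"])
a=bot.camera("side");cv2.imwrite("pics/s3.png",cv2.resize(a[180:480,200:500],(600,600)))
```

```text
[ 0.45171258 -0.35269985  0.07808616] [ 1.42140729e-01  9.89846459e-01  7.46047141e-06 -2.32009245e-05] [-6.62921199e-01  4.59250559e-01  3.57697020e-04  1.11195114e+00
 -1.01216584e-05 -3.77673661e-01] 0.08503571457631436
```

View pics/s3.png

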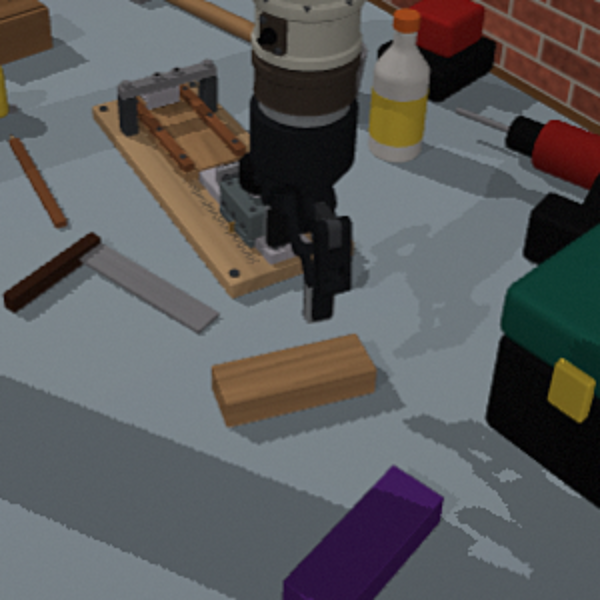

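The side view shows the gripper open and above the slat. The pine slat is at about (347,371) in full-picture pixels. The moves were refused because every row needs all four keys, so I'll resend them.

Emit:
move_arm:
  motion:
    - {"x": 0,"y": 0,"z": 3,"yaw": 0}
    - {"x": 0,"y": 0,"z": 5,"yaw": 0}
    - {"x": 0,"y": 0,"z": 6.4,"yaw": 0}
    - {"x": 0,"y": 0,"z": 6.8,"yaw": 0}
    - {"x": 0,"y": 0,"z": 6.8,"yaw": 0}

```text
clock: 3.82
eef_pos: [0.4521, -0.3531, 0.0105]
tool_rot: [0.142, 0.99, -0.0, 0.001]
ft_force: [-0.5, 0.8, 0.2]
grip_width: 0.0858
grasp_force: 0.0
```

Emit:
move_arm:
  motion:
    - {"x": 0,"y": 0,"z": 0,"yaw": 0}
    - {"x": 0,"y": 0,"z": 0,"yaw": 0}
    - {"x": 0,"y": 0,"z": 0,"yaw": 0}
    - {"x": 0,"y": 0,"z": 0,"yaw": 0}
    - {"x": 0,"y": 0,"z": 0,"yaw": 0}
    - {"x": 0,"y": 0,"z": 0,"yaw": 0}
    - {"x": 0,"y": 0,"z": 0,"yaw": 0}
    - {"x": 0,"y": 0,"z": 0,"yaw": 0}
  gripper: -1

```text
clock: 4.82
eef_pos: [0.4515, -0.3526, 0.0096]
tool_rot: [0.142, 0.99, -0.0, -0.0]
ft_force: [-0.5, -0.2, 0.2]
grip_width: 0.0001
grasp_force: 0.0
```

Run:
```python
import cv2
from h import *
a=bot.camera("side");cv2.imwrite("pics/s4.png",cv2.resize(a[240:440,240:440],(600,600)));
b=bot.camera("top");b=cv2.resize(b[230:350,400:560],(800,600))
cv2.imwrite("pics/s4.png",np.hstack([cv2.resize(a[240:440,240:440],(400,400)),cv2.resize(b,(400,400))]))
print(proj("top",[[.4515,-.3526,0]]),proj("side",[[.4515,-.3526,0]]))
print(onz("top",[(450,291)],.014),onz("side",[(346,371)],.014))
```

```text
[[447.26730575 292.21022255]] [[345.40505645 374.78326053]]
[[ 0.45479145 -0.35660729  0.014     ]] [[ 0.44929042 -0.35672401  0.014     ]]
```

View pics/s4.png

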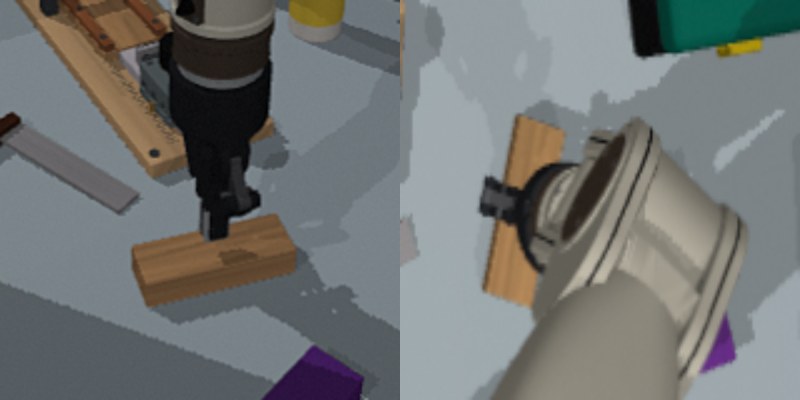

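Run:
```python
import cv2
from h import *
o=bot.get_obs();print(o["clock"],o["eef_pos"],o["grip_width"],o["grasp_force"],o["ft_force"])
for s in(-.05,-.0425,-.0225,0,.0225,.0425,.05):
    P=[[.4515+.28*s,-.3526+.96*s,z] for z in(.01,.028)];print(s,proj("side",P).round().tolist(),proj("top",P).round().tolist())
a=bot.camera("side");b=bot.camera("top")
cv2.imwrite("pics/s5.png",np.hstack([cv2.resize(a[320:410,295:395],None,fx=4,fy=4,interpolation=2),cv2.resize(b[255:345,410:510],None,fx=4,fy=4,interpolation=2)]))
```

```text
4.925 [ 0.45147052 -0.35264698  0.00959469] -5.652231945923919e-05 0.0 [ 0.02388904 -0.22402422  0.83182271]
-0.05 [[356.0, 393.0], [356.0, 385.0]] [[468.0, 298.0], [470.0, 298.0]]
-0.0425 [[354.0, 390.0], [355.0, 382.0]] [[465.0, 297.0], [467.0, 297.0]]
-0.0225 [[350.0, 380.0], [350.0, 373.0]] [[457.0, 295.0], [459.0, 295.0]]
0 [[346.0, 371.0], [346.0, 363.0]] [[448.0, 292.0], [449.0, 293.0]]
0.0225 [[341.0, 361.0], [341.0, 353.0]] [[439.0, 290.0], [440.0, 290.0]]
0.0425 [[337.0, 353.0], [338.0, 345.0]] [[431.0, 288.0], [432.0, 288.0]]
0.05 [[336.0, 350.0], [336.0, 342.0]] [[428.0, 287.0], [429.0, 287.0]]
```

View pics/s5.png

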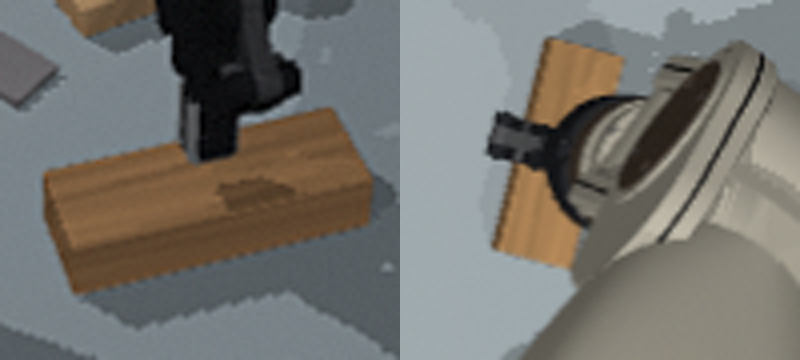

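The side view shows the shut fingertips at about (348,360), hovering over the top of the slat. So the real tip sits about 25 mm higher than reported. I'll feel for the slat's top with the shut fingers to measure this offset.

Emit:
move_arm:
  motion:
    - {"x": 0,"y": 0,"z": 0.15,"yaw": 0}
    - {"x": 0,"y": 0,"z": 0.3,"yaw": 0}
    - {"x": 0,"y": 0,"z": 0.45,"yaw": 0}
    - {"x": 0,"y": 0,"z": 0.5,"yaw": 0}

```text
clock: 5.52
eef_pos: [0.4513, -0.3525, 0.0044]
tool_rot: [0.142, 0.99, 0.0, -0.0]
ft_force: [0.7, -0.8, 0.6]
grip_width: -0.0002
grasp_force: 0.0
```

Emit:
move_arm:
  motion:
    - {"x": 0,"y": 0,"z": 0.15,"yaw": 0}
    - {"x": 0,"y": 0,"z": 0.3,"yaw": 0}
    - {"x": 0,"y": 0,"z": 0.4,"yaw": 0}
    - {"x": 0,"y": 0,"z": 0.4,"yaw": 0}

```text
clock: 6.02
eef_pos: [0.4514, -0.3526, 0.0005]
tool_rot: [0.142, 0.99, 0.0, -0.0]
ft_force: [0.4, -0.3, -0.2]
grip_width: -0.0001
grasp_force: 0.0
```

Emit:
move_arm:
  motion:
    - {"x": 0,"y": 0,"z": 0.15,"yaw": 0}
    - {"x": 0,"y": 0,"z": 0.3,"yaw": 0}
    - {"x": 0,"y": 0,"z": 0.4,"yaw": 0}
    - {"x": 0,"y": 0,"z": 0.4,"yaw": 0}

```text
clock: 6.52
eef_pos: [0.4514, -0.3526, -0.0035]
tool_rot: [0.142, 0.99, 0.0, -0.0]
ft_force: [0.2, -0.8, -0.1]
grip_width: 0.0001
grasp_force: 0.0
```

Run:
```python
import cv2
from h import *
o=bot.get_obs();print(o["clock"],o["eef_pos"],o["joint_pos"],o["grip_width"],o["grasp_force"],o["ft_force"])
a=bot.camera("side");b=bot.camera("top")
cv2.imwrite("pics/s6.png",np.hstack([cv2.resize(a[320:410,295:395],None,fx=4,fy=4,interpolation=2),cv2.resize(b[255:345,410:510],None,fx=4,fy=4,interpolation=2)]))
```

```text
6.525 [ 0.45138942 -0.3525544  -0.00354515] [-6.63066402e-01  5.42565555e-01 -9.98689860e-02  9.28629710e-01
 -1.32989883e-05 -3.77641937e-01] 0.00013519872535905228 0.0 [ 0.24347212 -0.84577005 -0.05441068]
```

View pics/s6.png

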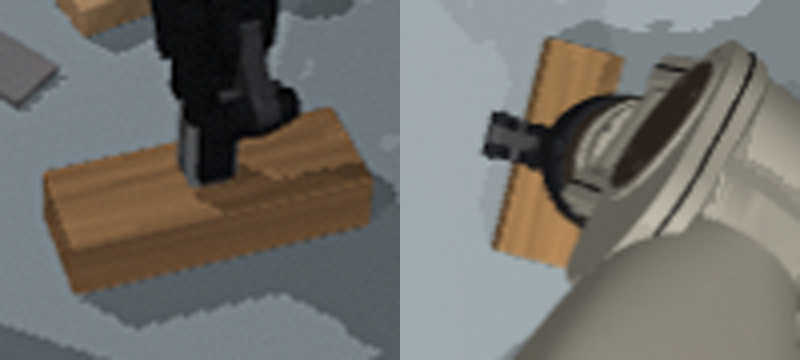

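The tip is now almost touching the slat's top and its shadow has merged with it. A couple more millimetres should reach contact.

Emit:
move_arm:
  motion:
    - {"x": 0,"y": 0,"z": 0.1,"yaw": 0}
    - {"x": 0,"y": 0,"z": 0.2,"yaw": 0}
    - {"x": 0,"y": 0,"z": 0.2,"yaw": 0}

```text
clock: 7.0
eef_pos: [0.4514, -0.3526, -0.0055]
tool_rot: [0.142, 0.99, 0.0, -0.0]
ft_force: [0.0, -0.4, 0.3]
grip_width: -0.0001
grasp_force: 0.0
```

Emit:
move_arm:
  motion:
    - {"x": 0,"y": 0,"z": 0.1,"yaw": 0}
    - {"x": 0,"y": 0,"z": 0.2,"yaw": 0}
    - {"x": 0,"y": 0,"z": 0.2,"yaw": 0}

```text
clock: 7.38
eef_pos: [0.4515, -0.3527, -0.0056]
tool_rot: [0.142, 0.99, -0.0, 0.0]
ft_force: [-3.2, 2.2, 11.1]
grip_width: 0.0001
grasp_force: 5.3
```

Contact at a reported z of -5.6 mm, where the true height is 28 mm. So true z = reported + 33.6 mm. I'll back off, open and regrasp lower.

Emit:
move_arm:
  motion:
    - {"x": 0,"y": 0,"z": -2,"yaw": 0}
    - {"x": 0,"y": 0,"z": -3,"yaw": 0}
    - {"x": 0,"y": 0,"z": -3,"yaw": 0}
    - {"x": 0,"y": 0,"z": -3,"yaw": 0}
    - {"x": 0,"y": 0,"z": -3,"yaw": 0}
    - {"x": 0,"y": 0,"z": -3,"yaw": 0}
    - {"x": 0,"y": 0,"z": -3,"yaw": 0}
    - {"x": 0,"y": 0,"z": -3,"yaw": 0}
    - {"x": 0,"y": 0,"z": -1.5,"yaw": 0}
    - {"x": 0,"y": 0,"z": 0,"yaw": 0}
    - {"x": 0,"y": 0,"z": 0.9,"yaw": 0}
    - {"x": 0,"y": 0,"z": 1.4,"yaw": 0}
    - {"x": 0,"y": 0,"z": 1.8,"yaw": 0}
    - {"x": 0,"y": 0,"z": 1.8,"yaw": 0}
  gripper: 1

```text
clock: 9.12
eef_pos: [0.4515, -0.3526, -0.0255]
tool_rot: [0.142, 0.99, 0.0, -0.0]
ft_force: [0.7, -0.7, -0.6]
grip_width: 0.0856
grasp_force: 0.0
```

Emit:
move_arm:
  motion:
    - {"x": 0,"y": 0,"z": 0,"yaw": 0}
    - {"x": 0,"y": 0,"z": 0,"yaw": 0}
    - {"x": 0,"y": 0,"z": 0,"yaw": 0}
    - {"x": 0,"y": 0,"z": 0,"yaw": 0}
    - {"x": 0,"y": 0,"z": 0,"yaw": 0}
    - {"x": 0,"y": 0,"z": 0,"yaw": 0}
  gripper: -1

```text
clock: 9.88
eef_pos: [0.452, -0.353, -0.0247]
tool_rot: [0.142, 0.99, -0.0, 0.001]
ft_force: [-0.9, -0.5, 5.0]
grip_width: 0.0437
grasp_force: 63.9
```

Emit:
move_arm:
  motion:
    - {"x": 0,"y": 0,"z": -5,"yaw": 0}
    - {"x": 0,"y": 0,"z": -10,"yaw": 0}
    - {"x": 0,"y": 0,"z": -15,"yaw": 0}
    - {"x": 0,"y": 4,"z": -15,"yaw": 9}
    - {"x": -0.2,"y": 8,"z": -15,"yaw": 18}
    - {"x": -0.4,"y": 13,"z": -15,"yaw": 28}
    - {"x": -0.5,"y": 18,"z": -15,"yaw": 38}
    - {"x": -0.6,"y": 23,"z": -15,"yaw": 48}
    - {"x": -0.7,"y": 28,"z": -15,"yaw": 58}
    - {"x": -0.9,"y": 32,"z": -15,"yaw": 68}
    - {"x": -0.9,"y": 33.3,"z": -15,"yaw": 79}
    - {"x": -0.9,"y": 33.3,"z": -15,"yaw": 79}
    - {"x": -0.9,"y": 33.3,"z": -12,"yaw": 79}
    - {"x": -0.9,"y": 33.3,"z": -12,"yaw": 79}
    - {"x": -0.9,"y": 33.3,"z": -12,"yaw": 79}

```text
clock: 11.75
eef_pos: [0.5537, -0.0364, 0.095]
tool_rot: [0.739, 0.673, -0.0, -0.0]
ft_force: [-0.2, 0.3, 0.7]
grip_width: 0.0437
grasp_force: 63.4
```

```bash
cat > m2.py <<'E'
import re
src=open("fit.py").read().split("for c in(\"top\",\"side\")")[0]
src=src.replace('def f(p,full=False):','def f(p):').replace('xc,w,l0,l1=p[3:7]','xc,w,l0,l1,zb=p[3:8]')
src=re.sub(r'(l[01],-?w),\.03',r'\1,zb',src).replace(',.15],',',.15,.03],').replace('*7','*8')
exec(src)
o=bot.get_obs();e=o["eef_pos"];q=o["tool_rot"];zt=e[2]+.0336
th=np.arctan2(2*q[0]*q[1],q[0]**2-q[1]**2);print("tcp",e,"head",th)
box=lambda dx,dz:np.array([[a+dx,b,z+dz] for a in(-.065,.065) for b in(-.0225,.0225) for z in(0,.028)])
for c in("top","side"):
    im=bot.camera(c)
    for r in bot.cut_out(c,"slat_center"):
        col,row=r["centre"][1],r["centre"][0];p0=proj(c,[[e[0],e[1],zt]])[0]
        if np.hypot(*(p0-[col,row]))>40:continue
        m=r["mask"].astype(np.uint8);h0=None;best=[]
        for dx in np.arange(-.012,.0121,.001):
            for dy in np.arange(-.006,.0061,.001):
              for dt in (-.06,-.03,0,.03,.06):
                h=cv2.convexHull(proj(c,W([e[0]-dy*np.sin(th),e[1]+dy*np.cos(th),th+dt],box(dx,zt-.008))).astype(np.float32))
                q_=np.zeros((480,640),np.uint8);cv2.fillConvexPoly(q_,np.round(h*64).astype(np.int32),255,cv2.LINE_AA,6)
                out=(m*(1-q_/255.)).sum();   # visible slat outside model
                best.append((out+.15*(q_/255.).sum()-.15*((q_/255.)*m).sum(),dx,dy,dt))
        best.sort();print(c,round(r["score"],2),m.sum(),[tuple(np.round(b,3)) for b in best[:4]])
    cv2.imwrite(f"pics/{c}7.png",im)
a=cv2.imread("pics/side7.png");b=cv2.imread("pics/top7.png")
cv2.imwrite("pics/v7.png",np.hstack([cv2.resize(a[190:310,230:360],None,fx=3,fy=3,interpolation=2),cv2.resize(b[200:320,250:380],None,fx=3,fy=3,interpolation=2)]))
E
python3 m2.py
```

```text
jig [ 0.5544 -0.0339  1.4807 -0.1384  0.0673 -0.204   0.1483  0.0185]
[[-0.1, -0.1], [0.2, -0.1], [0.4, -0.2], [-0.2, -0.2], [0.1, -0.2], [0.4, -0.0], [0.1, -0.3], [-0.5, -0.2], [0.3, -0.2], [0.0, -1.1], [0.2, -0.3], [-0.4, 1.4], [-0.6, 0.5], [-1.5, -1.1], [-0.2, 0.4], [0.2, 0.2]]
tcp [ 0.55373318 -0.03643533  0.09499367] head 1.47747020351965
top 0.47 223 [(np.float64(170.722), np.float64(-0.008), np.float64(0.003), np.float64(0.03)), (np.float64(170.738), np.float64(-0.006), np.float64(0.003), np.float64(0.03)), (np.float64(170.808), np.float64(-0.009), np.float64(0.003), np.float64(0.03)), (np.float64(170.836), np.float64(-0.007), np.float64(0.003), np.float64(0.03))]
side 0.56 881 [(np.float64(65.903), np.float64(-0.002), np.float64(-0.003), np.float64(-0.03)), (np.float64(65.961), np.float64(-0.003), np.float64(-0.003), np.float64(-0.03)), (np.float64(66.073), np.float64(-0.001), np.float64(-0.003), np.float64(-0.03)), (np.float64(66.135), np.float64(-0.003), np.float64(-0.002), np.float64(-0.03))]
```

View pics/v7.png

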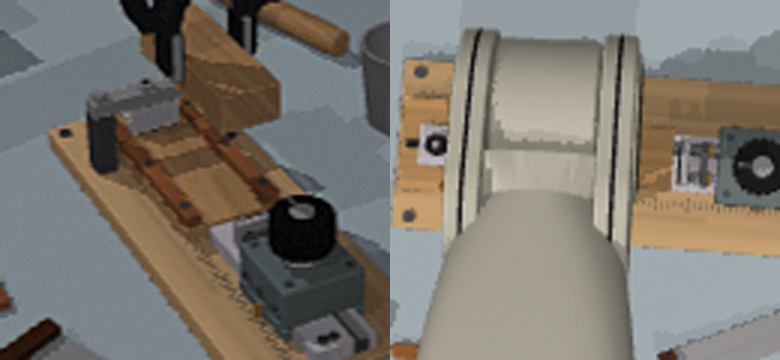

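The slat hangs level over the channel. Its rear end is clear of the carriage and its heading agrees with the jig. Now I'll lower it to just above the fences, then ease it in.

Emit:
move_arm:
  motion:
    - {"x": 0.3,"y": 0.05,"z": 3,"yaw": 0}
    - {"x": 0.3,"y": 0.05,"z": 6,"yaw": 0}
    - {"x": 0.3,"y": 0.05,"z": 7.4,"yaw": 0}
    - {"x": 0.3,"y": 0.05,"z": 7.7,"yaw": 0}
    - {"x": 0.3,"y": 0.05,"z": 7.95,"yaw": 0}
    - {"x": 0.3,"y": 0.05,"z": 8.15,"yaw": 0}
    - {"x": 0.3,"y": 0.05,"z": 8.15,"yaw": 0}

```text
clock: 12.82
eef_pos: [0.5551, -0.0327, 0.0137]
tool_rot: [0.739, 0.673, 0.0, 0.0]
ft_force: [-0.6, -0.1, -0.9]
grip_width: 0.0437
grasp_force: 63.4
```

Emit:
move_arm:
  motion:
    - {"x": 0,"y": 0,"z": 0.3,"yaw": 0}
    - {"x": 0,"y": 0,"z": 0.55,"yaw": 0}
    - {"x": 0,"y": 0,"z": 0.7,"yaw": 0}
    - {"x": 0,"y": 0,"z": 0.8,"yaw": 0}
    - {"x": 0,"y": 0,"z": 0.85,"yaw": 0}

```text
clock: 13.45
eef_pos: [0.5545, -0.0327, 0.0053]
tool_rot: [0.739, 0.673, -0.0, -0.0]
ft_force: [-3.6, 0.5, 6.8]
grip_width: 0.0434
grasp_force: 64.3
```

The slat is seated at the expected height with a light contact force. Letting go.

Emit:
move_arm:
  motion:
    - {"x": 0,"y": 0,"z": 0,"yaw": 0}
    - {"x": 0,"y": 0,"z": 0,"yaw": 0}
    - {"x": 0,"y": 0,"z": 0,"yaw": 0}
    - {"x": 0,"y": 0,"z": 0,"yaw": 0}
    - {"x": 0,"y": 0,"z": 0,"yaw": 0}
    - {"x": 0,"y": 0,"z": -2,"yaw": 0}
    - {"x": 0,"y": 0,"z": -5,"yaw": 0}
    - {"x": 0,"y": 0,"z": -10,"yaw": 0}
    - {"x": 0,"y": 0,"z": -12,"yaw": 0}
    - {"x": 0,"y": 0,"z": -12,"yaw": 0}
  gripper: 1

```text
clock: 14.7
eef_pos: [0.5563, -0.0328, 0.1266]
tool_rot: [0.739, 0.673, 0.002, 0.002]
ft_force: [-0.1, 0.1, -0.4]
grip_width: 0.0854
grasp_force: 0.0
```

Emit:
move_arm:
  motion:
    - {"x": -4,"y": 0,"z": 0,"yaw": -10}
    - {"x": -8,"y": 0,"z": 0,"yaw": -20}
    - {"x": -12,"y": 0,"z": 0,"yaw": -30}
    - {"x": -13.9,"y": 0,"z": 0,"yaw": -40}
    - {"x": -13.9,"y": 0,"z": 0,"yaw": -50}
    - {"x": -13.9,"y": 0,"z": 0,"yaw": -60}
    - {"x": -13.9,"y": 0,"z": 0,"yaw": -70}
    - {"x": -13.9,"y": 0,"z": 0,"yaw": -80}
    - {"x": -13.9,"y": 0,"z": 0,"yaw": -90}
    - {"x": -13.9,"y": 0,"z": 0,"yaw": -100}
    - {"x": -13.9,"y": 0,"z": 0,"yaw": -110}
    - {"x": -13.9,"y": 0,"z": 0,"yaw": -120}
    - {"x": -13.9,"y": 0,"z": 0,"yaw": -130}
    - {"x": -13.9,"y": 0,"z": 0,"yaw": -140}
    - {"x": -13.9,"y": 0,"z": 0,"yaw": -150}
    - {"x": -13.9,"y": 0,"z": 0,"yaw": -160}
    - {"x": -13.9,"y": 0,"z": 0,"yaw": -160}
    - {"x": -13.9,"y": 0,"z": 0,"yaw": -160}

```text
clock: 16.95
eef_pos: [0.5411, -0.1709, 0.1235]
tool_rot: [-0.534, 0.846, 0.001, -0.001]
ft_force: [0.4, 0.6, -0.3]
grip_width: 0.0854
grasp_force: 0.0
```

Run:
```python
from h import *
o=bot.get_obs();print(o["eef_pos"],o["tool_rot"],o["joint_pos"],o["ft_torque"])
a=bot.camera("side");b=bot.camera("top")
cv2.imwrite("pics/side8.png",a);cv2.imwrite("pics/top8.png",b)
cv2.imwrite("pics/v8.png",np.hstack([cv2.resize(a[190:310,230:360],None,fx=3,fy=3,interpolation=2),cv2.resize(b[200:320,250:380],None,fx=3,fy=3,interpolation=2)]))
```

```text
[ 0.54105349 -0.17091888  0.1235447 ] [-5.33663920e-01  8.45696152e-01  6.91728500e-04 -6.01126134e-04] [-3.05964777e-01  4.15087988e-01  5.62460108e-02  1.21378704e+00
 -2.47960442e-05 -1.43181948e+00] [ 0.02420641  0.03049473 -0.03364474]
```

View pics/v8.png

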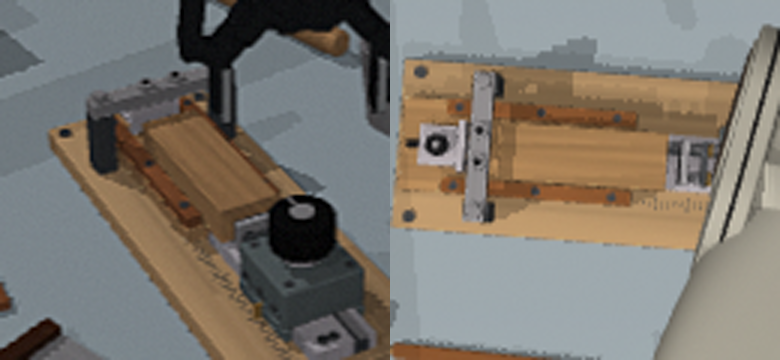

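Both views show the slat lying in the channel between the pad and the bridge, with the gripper above the knob. I'll check the slat's x numerically from its end edges at (342,253) and (288,250), then lower onto the knob.

Run:
```python
from h import *
R=np.array([[np.cos(1.4807),np.sin(1.4807)],[-np.sin(1.4807),np.cos(1.4807)]])
for c,px in(("top",[(342.3,253),(288.3,250)]),("side",[(230+278/3,190+192/3),(230+220/3,190+215/3)])):
    print(c,(R@(onz(c,px,.058)[:,:2]-[.5544,-.0339]).T).T.round(4).tolist())
print(bot.get_obs()["ft_torque"])
```

```text
top [[-0.0671, -0.0001], [0.0588, 0.0021]]
side [[-0.0668, -0.0231], [-0.0726, 0.0244]]
[-0.03627859 -0.01647021  0.01531567]
```

Emit:
move_arm:
  motion:
    - {"x": 0,"y": 0,"z": 4,"yaw": 0}
    - {"x": 0,"y": 0,"z": 7,"yaw": 0}
    - {"x": 0,"y": 0,"z": 8.3,"yaw": 0}
    - {"x": 0,"y": 0,"z": 8.8,"yaw": 0}
    - {"x": 0,"y": 0,"z": 8.8,"yaw": 0}

```text
clock: 17.68
eef_pos: [0.5423, -0.1713, 0.0373]
tool_rot: [-0.535, 0.845, -0.0, 0.0]
ft_force: [0.5, -0.0, 0.3]
grip_width: 0.0857
grasp_force: 0.0
```

Emit:
move_arm:
  motion:
    - {"x": 0,"y": 0,"z": 0,"yaw": 0}
    - {"x": 0,"y": 0,"z": 0,"yaw": 0}
    - {"x": 0,"y": 0,"z": 0,"yaw": 0}
    - {"x": 0,"y": 0,"z": 0,"yaw": 0}
    - {"x": 0,"y": 0,"z": 0,"yaw": 0}
    - {"x": 0,"y": 0,"z": 0,"yaw": 0}
  gripper: -1

```text
clock: 18.42
eef_pos: [0.5426, -0.1714, 0.0378]
tool_rot: [-0.535, 0.845, -0.001, 0.001]
ft_force: [-1.1, 0.5, 5.8]
grip_width: 0.0401
grasp_force: 60.2
```

```bash
cat > st.py <<'E'
from h import *
o=bot.get_obs();q=o["tool_rot"];p=o["eef_pos"];d=p[:2]-[.5544,-.0339];t=1.4807
print("t",round(o["clock"],2),"X",round((d@[np.cos(t),np.sin(t)])*1e3,2),"Y",round((d@[-np.sin(t),np.cos(t)])*1e3,2),"z",p[2].round(4),"head",round(np.degrees(np.arctan2(2*q[0]*q[1],q[0]**2-q[1]**2)),2),"F",o["ft_force"].round(1),"T",o["ft_torque"].round(3),"j6",o["joint_pos"][5].round(3),"w",o["grip_width"].round(4),o["grasp_force"])
E
python3 st.py
```

```text
Traceback (most recent call last):
  File "st.py", line 3, in <module>
    print("t",round(o["clock"],2),"X",round((d@[np.cos(t),np.sin(t)])*1e3,2),"Y",round((d@[-np.sin(t),np.cos(t)])*1e3,2),"z",p[2].round(4),"head",round(np.degrees(np.arctan2(2*q[0]*q[1],q[0]**2-q[1]**2)),2),"F",o["ft_force"].round(1),"T",o["ft_torque"].round(3),"j6",o["joint_pos"][5].round(3),"w",o["grip_width"].round(4),o["grasp_force"])
                                                                                                                                                                                                                                                                                                          ^^^^^^^^^^^^^^^^^^^^^
AttributeError: 'float' object has no attribute 'round'
```

The knob is gripped and the slat's middle is at x of about -2 mm. Next I'll turn clockwise, moving 0.209 mm per degree along the feed.

Emit:
move_arm:
  motion:
    - {"x": -0.16,"y": 0.06,"z": 0,"yaw": 8}
    - {"x": -0.31,"y": 0.12,"z": 0,"yaw": 16}
    - {"x": -0.47,"y": 0.17,"z": 0,"yaw": 24}
    - {"x": -0.63,"y": 0.23,"z": 0,"yaw": 32}
    - {"x": -0.79,"y": 0.29,"z": 0,"yaw": 40}
    - {"x": -0.94,"y": 0.35,"z": 0,"yaw": 48}
    - {"x": -1.1,"y": 0.4,"z": 0,"yaw": 56}
    - {"x": -1.1,"y": 0.4,"z": 0,"yaw": 56}

```text
clock: 19.42
eef_pos: [0.5423, -0.158, 0.0378]
tool_rot: [-0.075, 0.997, 0.001, -0.0]
ft_force: [-3.6, 3.8, 9.6]
grip_width: 0.0399
grasp_force: 60.9
```

```bash
sed -i 's/o\["grip_width"\].round(4)/round(float(o["grip_width"]),4)/' st.py; python3 st.py
```

```text
t 19.43 X -124.73 Y 0.84 z 0.0378 head -171.37 F [-3.6  3.8  9.6] T [ 0.784  0.725 -0.222] j6 -0.435 w 0.0399 60.881831645965576
```

Emit:
move_arm:
  motion:
    - {"x": -0.04,"y": 0.16,"z": 0,"yaw": 8}
    - {"x": -0.08,"y": 0.33,"z": 0,"yaw": 16}
    - {"x": -0.12,"y": 0.49,"z": 0,"yaw": 24}
    - {"x": -0.16,"y": 0.65,"z": 0,"yaw": 32}
    - {"x": -0.2,"y": 0.81,"z": 0,"yaw": 40}
    - {"x": -0.22,"y": 0.9,"z": 0,"yaw": 44}
    - {"x": -0.24,"y": 0.98,"z": 0,"yaw": 48}

```text
clock: 20.3
eef_pos: [0.5437, -0.1464, 0.0377]
tool_rot: [0.336, 0.942, 0.002, -0.001]
ft_force: [-2.0, 7.2, 9.0]
grip_width: 0.0404
grasp_force: 60.8
```

```bash
python3 st.py
```

```text
t 20.3 X -113.01 Y 0.57 z 0.0377 head 140.7 F [-2.   7.2  9. ] T [1.475 0.51  0.372] j6 0.42 w 0.0404 60.7528030872345
```

```bash
python3 - <<'E'
from h import *
U=lambda u:((np.array(u,float)+.5)/5-.5+np.array((248,212)))
t=1.4807;f=[np.cos(t),np.sin(t)]
for n,u,z in(("stop",[(137,183),(140,183)],.056),("pad",[(490,210),(496,210)],.054),("knob",[(631,217)],.094)):
    print(n,((onz("top",U(u),z)[:,:2]-[.5544,-.0339])@f*1e3).round(1))
b=bot.camera("top");cv2.imwrite("pics/top9.png",b)
a=bot.camera("side");cv2.imwrite("pics/side9.png",a)
r=bot.cut_out("top","slat_center");print([(x["score"],x["centre"]) for x in r])
for r in bot.cut_out("side","carriage")[:1]+bot.cut_out("side","slat_center")[:2]:
    print(r["score"],r["centre"],r["mask"].sum())
E
python3 st.py
```

```text
stop [90.4 89. ]
pad [-74.9 -77.7]
knob [-138.3]
[(0.72, [251.3, 307.7]), (0.64, [312.7, 518.0])]
0.85 [275.5, 322.5] 1130
0.67 [244.6, 292.9] 916
0.61 [452.0, 386.4] 2880
t 20.55 X -112.95 Y 0.58 z 0.0377 head 140.75 F [-2.7  9.1  9.9] T [ 1.555  0.52  -0.071] j6 0.419 w 0.0403 60.89219570159912
```

```bash
cat > tr.py <<'E'
import sys
from h import *
t=1.4807;f=np.array([np.cos(t),np.sin(t),0])
def track(ref,new,box,P0):
    a=cv2.cvtColor(cv2.imread(ref),6);b=cv2.cvtColor(cv2.imread(new),6)
    x0,y0,x1,y1=box;k=8;T=cv2.resize(a[y0:y1,x0:x1],None,fx=k,fy=k,interpolation=2)
    m=50;S=cv2.resize(b[y0-m:y1+10,x0-m:x1+10],None,fx=k,fy=k,interpolation=2)
    r=cv2.matchTemplate(S,T,cv2.TM_CCOEFF_NORMED);_,v,_,l=cv2.minMaxLoc(r)
    s=np.array(l)/k-m
    base=proj("side",[P0])[0];ss=np.arange(-.005,.06,.0001);pp=proj("side",np.array(P0)+ss[:,None]*f)-base
    d=np.hypot(*(pp-s).T);i=d.argmin();return "corr %.2f shift %s travel %.1f mm res %.2f px"%(v,s.round(2),ss[i]*1e3,d[i])
def at(X,Y,z):return [.5544+X*np.cos(t)-Y*np.sin(t),-.0339+X*np.sin(t)+Y*np.cos(t),z]
if __name__=="__main__":
    n=sys.argv[1]
    print("carriage side",track("pics/side0.png",n,(309,275,327,304),at(-.138,.03,.045)))
    print("slat rear",track("pics/side8.png",n,(300,247,324,268),at(-.067,0,.045)))
E
python3 tr.py pics/side9.png
```

```text
carriage side corr 0.84 shift [-5.12 -6.25] travel 22.2 mm res 0.19 px
slat rear corr 0.72 shift [-19.5  -39.12] travel 59.9 mm res 25.75 px
```

Vision says the carriage has travelled 22.2 mm, which matches 12 mm/rad. The tool lags about 3 mm behind the knob's axis, so I'll correct for that and keep turning slowly.

Emit:
move_arm:
  motion:
    - {"x": 0.1,"y": 0.15,"z": 0,"yaw": 4}
    - {"x": 0.21,"y": 0.3,"z": 0,"yaw": 8}
    - {"x": 0.31,"y": 0.46,"z": 0,"yaw": 12}
    - {"x": 0.36,"y": 0.53,"z": 0,"yaw": 16}
    - {"x": 0.4,"y": 0.6,"z": 0,"yaw": 20}
    - {"x": 0.44,"y": 0.65,"z": 0,"yaw": 23}
    - {"x": 0.47,"y": 0.7,"z": 0,"yaw": 26}
    - {"x": 0.51,"y": 0.75,"z": 0,"yaw": 29}

```text
clock: 21.55
eef_pos: [0.5451, -0.1397, 0.0378]
tool_rot: [0.562, 0.827, 0.001, 0.0]
ft_force: [-1.6, 1.8, 6.5]
grip_width: 0.0401
grasp_force: 60.5
```

```bash
python3 st.py
```

```text
t 21.55 X -106.22 Y -0.29 z 0.0378 head 111.63 F [-1.6  1.8  6.5] T [0.386 0.246 0.301] j6 0.942 w 0.0401 60.510621070861816
```

Emit:
move_arm:
  motion:
    - {"x": 0.05,"y": 0.02,"z": 0,"yaw": 2.5}
    - {"x": 0.09,"y": 0.05,"z": 0,"yaw": 5}
    - {"x": 0.14,"y": 0.07,"z": 0,"yaw": 7.5}
    - {"x": 0.19,"y": 0.09,"z": 0,"yaw": 10}

```text
clock: 22.05
eef_pos: [0.5457, -0.1375, 0.0378]
tool_rot: [0.632, 0.775, 0.001, 0.001]
ft_force: [-0.2, 2.6, 5.7]
grip_width: 0.0402
grasp_force: 60.4
```

```bash
python3 st.py
```

```text
t 22.05 X -103.96 Y -0.66 z 0.0378 head 101.66 F [-0.2  2.6  5.7] T [0.436 0.112 0.316] j6 1.12 w 0.0402 60.38308024406433
```

Emit:
move_arm:
  motion:
    - {"x": 0.04,"y": 0.01,"z": 0,"yaw": 2}
    - {"x": 0.08,"y": 0.03,"z": 0,"yaw": 4}
    - {"x": 0.12,"y": 0.04,"z": 0,"yaw": 6}

```text
clock: 22.42
eef_pos: [0.546, -0.1362, 0.0378]
tool_rot: [0.671, 0.741, 0.001, 0.001]
ft_force: [0.3, 1.8, 5.4]
grip_width: 0.04
grasp_force: 60.3
```

```bash
python3 st.py
```

```text
t 22.43 X -102.62 Y -0.87 z 0.0378 head 95.68 F [0.3 1.8 5.4] T [ 0.461 -0.015  0.261] j6 1.226 w 0.04 60.31295120716095
```

Emit:
move_arm:
  motion:
    - {"x": 0.04,"y": 0.01,"z": 0,"yaw": 2}
    - {"x": 0.08,"y": 0.02,"z": 0,"yaw": 4}
    - {"x": 0.12,"y": 0.02,"z": 0,"yaw": 6}

```text
clock: 22.8
eef_pos: [0.5464, -0.1349, 0.0378]
tool_rot: [0.709, 0.705, 0.002, 0.001]
ft_force: [1.3, 2.2, 5.0]
grip_width: 0.0404
grasp_force: 60.3
```

```bash
python3 st.py
```

```text
t 22.8 X -101.34 Y -1.11 z 0.0378 head 89.68 F [1.3 2.2 5. ] T [ 0.487 -0.122  0.354] j6 1.333 w 0.0404 60.27130365371704
```

Emit:
move_arm:
  motion:
    - {"x": 0.04,"y": 0,"z": 0,"yaw": 2}
    - {"x": 0.08,"y": 0.01,"z": 0,"yaw": 4}

```text
clock: 23.05
eef_pos: [0.5466, -0.1341, 0.0378]
tool_rot: [0.733, 0.68, 0.002, 0.001]
ft_force: [0.8, 3.5, 5.3]
grip_width: 0.04
grasp_force: 60.3
```

```bash
python3 st.py; python3 -c "
from h import *
for i in range(3):
  bot.camera('side');o=bot.get_obs();print(o['ft_torque'][2].round(3),end=' ')
cv2.imwrite('pics/side10.png',bot.camera('side'))"; python3 tr.py pics/side10.png
```

```text
t 23.05 X -100.52 Y -1.3 z 0.0378 head 85.67 F [0.8 3.5 5.3] T [ 0.512 -0.169  0.347] j6 1.404 w 0.04 60.298338532447815
0.149 0.092 0.057 carriage side corr 0.79 shift [-7.62 -9.12] travel 32.9 mm res 0.17 px
slat rear corr 0.73 shift [-32.62 -37.88] travel 59.9 mm res 30.79 px
```

Emit:
move_arm:
  motion:
    - {"x": 0.09,"y": 0,"z": 0,"yaw": 2}
    - {"x": 0.18,"y": 0,"z": 0,"yaw": 4}

```text
clock: 23.5
eef_pos: [0.5468, -0.1333, 0.0378]
tool_rot: [0.757, 0.654, 0.001, 0.001]
ft_force: [2.2, -0.5, 4.1]
grip_width: 0.04
grasp_force: 60.5
```

```bash
python3 st.py
```

```text
t 23.5 X -99.65 Y -1.37 z 0.0378 head 81.62 F [ 2.2 -0.5  4.1] T [-0.042 -0.24   0.327] j6 1.478 w 0.04 60.466697216033936
```

Emit:
move_arm:
  motion:
    - {"x": 0.04,"y": 0,"z": 0,"yaw": 2}
    - {"x": 0.09,"y": 0,"z": 0,"yaw": 4}

```text
clock: 23.75
eef_pos: [0.5471, -0.1325, 0.0378]
tool_rot: [0.779, 0.627, 0.001, 0.001]
ft_force: [1.8, -0.6, 4.5]
grip_width: 0.0403
grasp_force: 60.4
```

```bash
python3 st.py
```

```text
t 23.75 X -98.83 Y -1.56 z 0.0378 head 77.61 F [ 1.8 -0.6  4.5] T [ 0.067 -0.223  0.242] j6 1.549 w 0.0403 60.43254911899567
```

Emit:
move_arm:
  motion:
    - {"x": 0.04,"y": 0,"z": 0,"yaw": 2}
    - {"x": 0.08,"y": -0.01,"z": 0,"yaw": 4}
    - {"x": 0.1,"y": -0.01,"z": 0,"yaw": 5}

```text
clock: 24.12
eef_pos: [0.5474, -0.1315, 0.0378]
tool_rot: [0.806, 0.592, 0.001, 0.001]
ft_force: [2.8, 0.9, 5.6]
grip_width: 0.0398
grasp_force: 60.4
```

```bash
python3 st.py
```

```text
t 24.12 X -97.84 Y -1.76 z 0.0378 head 72.63 F [2.8 0.9 5.6] T [ 0.079 -0.444  0.34 ] j6 1.638 w 0.0398 60.41257917881012
```

Emit:
move_arm:
  motion:
    - {"x": 0.04,"y": 0,"z": 0,"yaw": 2}
    - {"x": 0.08,"y": -0.01,"z": 0,"yaw": 4}

```text
clock: 24.38
eef_pos: [0.5475, -0.1307, 0.0378]
tool_rot: [0.826, 0.564, 0.002, 0.001]
ft_force: [3.1, 1.0, 4.7]
grip_width: 0.0398
grasp_force: 60.4
```

```bash
python3 st.py
```

```text
t 24.38 X -97.02 Y -1.89 z 0.0378 head 68.6 F [3.1 1.  4.7] T [ 0.132 -0.526  0.288] j6 1.71 w 0.0398 60.39227843284607
```

176° (36.9 mm) and no sign of contact yet. Continuing.

Emit:
move_arm:
  motion:
    - {"x": 0.04,"y": -0.01,"z": 0,"yaw": 2}
    - {"x": 0.08,"y": -0.02,"z": 0,"yaw": 4}

```text
clock: 24.62
eef_pos: [0.5478, -0.1299, 0.0378]
tool_rot: [0.845, 0.534, 0.002, 0.001]
ft_force: [3.5, -0.2, 5.3]
grip_width: 0.0403
grasp_force: 60.5
```

```bash
python3 st.py
```

```text
t 24.62 X -96.23 Y -2.04 z 0.0378 head 64.6 F [ 3.5 -0.2  5.3] T [ 0.039 -0.567  0.36 ] j6 1.781 w 0.0403 60.45804977416992
```

Emit:
move_arm:
  motion:
    - {"x": 0.04,"y": -0.01,"z": 0,"yaw": 2}
    - {"x": 0.08,"y": -0.02,"z": 0,"yaw": 4}

```text
clock: 24.88
eef_pos: [0.548, -0.1292, 0.0378]
tool_rot: [0.863, 0.505, 0.002, 0.001]
ft_force: [4.4, -0.0, 5.1]
grip_width: 0.0403
grasp_force: 60.5
```

```bash
python3 st.py
```

```text
t 24.88 X -95.47 Y -2.19 z 0.0378 head 60.61 F [ 4.4 -0.   5.1] T [ 0.053 -0.566  0.443] j6 1.852 w 0.0403 60.45988619327545
```

The torque rose from about 0.30 to 0.36 and then 0.44 N m, so contact began near 177° and the pad is at about 9 N. I'll add 1° with a reading, then sample the pad's state.

Emit:
move_arm:
  motion:
    - {"x": 0.02,"y": -0.01,"z": 0,"yaw": 1}

```text
clock: 25.0
eef_pos: [0.548, -0.129, 0.0378]
tool_rot: [0.868, 0.497, 0.002, 0.001]
ft_force: [3.7, 0.2, 4.7]
grip_width: 0.0404
grasp_force: 60.5
```

```bash
python3 st.py;  python3 -c "
from h import *
for i in range(4):
  im=bot.camera('side');o=bot.get_obs();print(o['ft_torque'][2].round(3),end=' ')
cv2.imwrite('pics/side11.png',im)
cv2.imwrite('pics/top11.png',bot.camera('top'))"; python3 tr.py pics/side11.png; python3 st.py
```

```text
t 25.0 X -95.3 Y -2.21 z 0.0378 head 59.64 F [3.7 0.2 4.7] T [-0.014 -0.677  0.438] j6 1.869 w 0.0404 60.46396493911743
0.313 0.261 0.279 0.27 carriage side corr 0.78 shift [ -9.   -10.62] travel 38.7 mm res 0.10 px
slat rear corr 0.80 shift [-33.88 -45.  ] travel 59.9 mm res 37.24 px
t 25.25 X -95.28 Y -2.25 z 0.0378 head 59.65 F [4.1 1.  5.3] T [ 0.052 -0.611  0.229] j6 1.869 w 0.0403 60.485676527023315
```

At rest the torque also rose, from about 0.1 to 0.27, which agrees with roughly 10 N on the pad. Letting go and moving away upward.

Emit:
move_arm:
  motion:
    - {"x": 0,"y": 0,"z": 0,"yaw": 0}
    - {"x": 0,"y": 0,"z": 0,"yaw": 0}
    - {"x": 0,"y": 0,"z": 0,"yaw": 0}
    - {"x": 0,"y": 0,"z": 0,"yaw": 0}
    - {"x": 0,"y": 0,"z": 0,"yaw": 0}
    - {"x": 0,"y": 0,"z": -2,"yaw": 0}
    - {"x": 0,"y": 0,"z": -6,"yaw": 0}
    - {"x": 0,"y": 0,"z": -12,"yaw": 0}
    - {"x": 0,"y": 0,"z": -15,"yaw": 0}
    - {"x": 0,"y": 0,"z": -15,"yaw": 0}
    - {"x": 0,"y": 0,"z": -15,"yaw": 0}
  gripper: 1

```text
clock: 26.62
eef_pos: [0.5452, -0.1285, 0.1857]
tool_rot: [0.868, 0.497, -0.001, -0.0]
ft_force: [0.0, 0.9, -0.7]
grip_width: 0.0851
grasp_force: 0.0
```

Run:
```python
from h import *
from tr import track,at
im=bot.camera("side");cv2.imwrite("pics/side12.png",im)
print(track("pics/side0.png","pics/side12.png",(309,275,327,304),at(-.138,.03,.045)))
print(track("pics/side11.png","pics/side12.png",(302,260,318,286),at(-.1,.03,.045)))
rs=bot.cut_out("side","slat_center")
for r in rs: print(r["score"],r["centre"])
m=min(rs,key=lambda r:abs(r["centre"][0]-245))["mask"].astype(float)
box=np.array([[a,b,z] for a in(-.065,.065) for b in(-.0225,.0225) for z in(.03,.058)])
best=[]
for X in np.arange(-.01,.045,.001):
    h=cv2.convexHull(proj("side",[at(X+a,b,z) for a,b,z in box]).astype(np.float32));q=np.zeros((480,640),np.uint8)
    cv2.fillConvexPoly(q,np.round(h*64).astype(np.int32),255,cv2.LINE_AA,6);q=q/255.
    best.append(((m*(1-q)).sum()+.5*(q*(1-m)).sum(),X))
print(sorted(best)[:4])
```

```text
corr 0.80 shift [ -9.   -10.62] travel 38.7 mm res 0.10 px
corr 0.98 shift [0. 0.] travel 0.0 mm res 0.00 px
0.82 [241.0, 292.6]
0.55 [451.5, 387.8]
[(np.float64(159.12745098039218), np.float64(0.03499999999999996)), (np.float64(159.22549019607843), np.float64(0.03399999999999996)), (np.float64(159.39411764705883), np.float64(0.031999999999999966)), (np.float64(159.39803921568625), np.float64(0.035999999999999956))]
```

```bash
python3 -c "
from workcell import bot
print(bot.job_done())"
```

```text
the job is handed in; nothing more can be done
None
```

I handed the job in with the slat lying in the channel and clamped against the end stop, at about 10 N of pad force estimated from the rise in knob torque. The carriage held still when I let go of the knob, and the judge's result was not shown.

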